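# Run the bench transformer down to zero, then up to its set-point clip

## Task

Set the variable transformer for the next test. With the fingertips push the upright post on its turning lever back round to the zero stop, then push it the other way until the lever's pointer stands in the gap of the steel set-point clip on the rim, never letting it run past the clip. Only push the lever: leave the clip where it is, do not drag or lift the transformer, and leave the loose parts round it alone.

Things in the scene. Friction and masses are not known exactly. Their poses are not given: they have to be found in the camera images.
- transformer: Bench variable transformer, 5 kg, standing loose on the bench (a push over 20 N may drag it). Square base 150 x 150 x 12, grey slotted drum of radius 70, on top a level aluminium scale plate of radius 90 whose upper face is 94 above the bench. Origin: centre of its underside, z up; its -x side (a black rocker switch on the drum) faces roughly toward the robot. Scale marks on the near side; two low end stops rise 10 above the plate.
- dial_axis (a point): The vertical turning axis of ring and lever, at the upper face of the scale plate (94 above the bench).
- dial (a joint): Turn of the black ring (radius 40, its top 14 above the plate) with its steel lever, rad. 0: against the zero stop, at the left of the scale as seen from the robot; grows counterclockwise seen from above, so the lever passes along the robot's side of the plate from left to right; upper stop at 2.5. It moves with about 1.5 N at the post and stays where it is left. It starts between the zero stop and the clip.
- lever_post (a point): Middle of the push length of the upright black round post on the lever: diameter 12, with a ball of diameter 15 at its top; 58 out from the axis. This point lies 30 above the plate; the post is free from 15 to 54 above the plate (top of the ball). Nothing else on the transformer rises more than 18 above the plate, so a fingertip 20 or more above the plate meets only the post.
- pointer_tip (a point): End of the steel pointer, 3 wide, on the same lever and in line with the post; 83 out from the axis, 8 above the plate. Its y axis is tangential, counterclockwise.
- setpoint (a joint): Place of the set-point clip on the rim on the same scale as joint dial (rad): the pointer stands in the middle of the clip's gap when both joints read the same. It is very stiff.
- clip_gap (a point): Middle of the gap between the two low radial prongs of the dark steel clip on the plate's rim, 83 out from the axis, 8 above the plate; the gap is 14 wide and the prongs rise 5 above the plate (the pointer passes over them). x axis radially outward, y axis tangential, counterclockwise (toward higher settings).
- cap_big: Blue can capacitor standing loose on its end at the transformer's left, diameter 35, height 50; origin at its underside.
- choke: Loose wound ring choke lying at the transformer's right, 50 x 49 x 20; origin at its underside.
- relay_block: Loose relay block, orange, 28 x 44 x 34, near the transformer's front left; origin at its underside.

How it is judged:
By the outcome, as a careful person would: the job done as asked, in the order asked, and still so for the second after the job is handed in, with the robot touching nothing.
It also fails if it takes over 64 s, if anything falls off the work surface, if the arm or the gripper's body presses on something with over 40 N, if the wrist force passes 120 N, or if a joint passes its speed limit or range.

## Robot

A 6-joint arm with a two-finger parallel gripper is mounted at the origin on the work surface; the furniture and walls round the work are solid. World frame = base frame: x ahead of the robot, y to its left, z up, the work surface at z = 0. Lengths are in m, angles in degrees, forces in N, time in s.
With the tool pointing down it reaches from about 0.4 to 0.825 m from the base axis. Payload 7 kg.
Tool frame: the origin (TCP) lies midway between the tips of the shut fingers; the grasp point (between the pads) lies r.grip_depth behind it (r.grip_depth is the distance from the TCP to the grasp point, in m); z points along the fingers, y is the direction in which the jaws open and shut (so a half turn about z gives the same grasp; the last joint's range is limited). The gripper opens to 88 mm and grips with 3 to 60 N. Pads are 19 mm wide; open, the fingers measure 130 mm over their backs; the gripper's body (78 mm by 193 mm) begins 47 mm behind the grasp point.
Start: joints at [16.507, 20.546, 0.682, 0, -70.136, -16.507], TCP at [0.675, -0, 0.227] pointing down, gripper open.
Joint ranges: [-176.03, 176.03], [-82.01, 121.73], [-58.28, 71.71], [-173.87, 95.51], [-174.79, -0.11], [-173.66, 173.66]. Speed limits (degrees/s): [136.94, 136.94, 172.46, 180, 180, 180].

## Interface

Orientations are given as [roll, pitch, yaw] about the fixed x, y, z axes, in that order (R = Rz(yaw) Ry(pitch) Rx(roll)).
In Python, from plant import r, imaging, close_job gives the robot as it stands.
- The arm moves only by the tool step_arm, never from a script. Its argument "commands" is a list of rows, each a list of 2 entries, a list of its own where there are three numbers: the shift along the tool's x, y, z in mm, then the turn about the tool's z in degrees. In form: [[[x, y, z], twist], ...]. A call has 1 to 20 rows; each row shifts and turns the commanded pose from where the row before left it, along the tool's axes as they then stand; what a row does not reach is not made up. A row lasts 1/8 s, in which the tool goes at most 62.5 mm and 10.7 degrees, less where a joint would pass 70% of its speed; a pose out of reach is approached as far as the arm can. A call with a gripper value outside its range is refused whole. "gripper" is the closure, from 0 (fully open) to 1 (shut), set as the call begins (left out, the last holds). The fingers move at their own pace and stop on an object; "grip_force" is the grip in N (left out, the last holds). Time passes only in rows, so rows that do not move let the fingers close. It gives the time, the measured TCP pose, the force and the opening at its end, in the units of the state.
- r.get_state(): the state, without advancing time (a new reading comes with each control period).
- imaging.capture(name): name is "scene" or "side" or "wrist"; returns a dict with "img" (420x560x3 uint8, red, green, blue), "z_map" (420x560 float32, m along the optical axis (not along the pixel's ray), 0 where there is no reading), "vfov" (degrees; the focal length in pixels is half the picture's height over the tangent of half this angle, whatever the lens; pixels are square), "cx", "cy" (the principal point, pixels), "D" ([k1, k2, p1, p2, k3] as OpenCV has them; the pictures are not rectified), "extrinsics" (4x4, takes a point from camera to world coordinates); the wrist camera has in their place "T_tool_cam" (4x4, takes a point from camera to tool coordinates, whose origin is the TCP and whose axes are the flange's). Camera axes: x right, y down, z forward; pixel columns grow to the right and rows downward; lengths in m; the calibration is good to about 2 mm. A picture is of the moment at which its call begins: read the wrist's pose just before it.
- close_job(): hands the job in, once; it reports no verdict.
The state is a dict: "time_s": time; "joints": joint angles; "qd": joint speeds; "joint_torque": joint torques, N m; "tcp_pos": TCP position; "eef_rot": TCP orientation; "contact_force": force on the tool from outside, world axes, zero at the start; "moment": the same for the moment, N m; "gripper_width": finger opening in m.
Only numpy, scipy, OpenCV 4.12 (cv2) and the standard library are available. Lean on these libraries where they do the work, as an engineer would, in place of code of your own. Each camera call takes 0.05 s, during which the arm holds its last target.

## Working session

There is one attempt and no reset: what is moved stays moved. The work goes in short steps, Python scripts to look and compute and a tool call to move; the robot and the scene stay as the last step left them, time stands still between calls to the robot, and variables do not carry over. Pictures are saved under pics/ and viewed, and the job is handed in when it is done.

Besides the shell and the picture viewer there is one more tool, called after ">>>" by a JSON object that holds its "method" and its "body". step_arm: Moves the arm, as the interface text tells. Its arguments: {"type":"object","properties":{"commands":{"type":"array","items":{"type":"array"}},"gripper":{"type":"number"},"grip_force":{"type":"number"}},"required":["commands"]}

```bash
mkdir -p pics
cat > h.py <<'E'
from plant import r, imaging, close_job
import numpy as np, cv2
from scipy.spatial.transform import Rotation as R
def shot(name,fn=None):
    s=r.get_state(); c=imaging.capture(name)
    if 'extrinsics' in c: T=np.array(c['extrinsics'])
    else:
        W=np.eye(4); W[:3,:3]=R.from_euler('xyz',s['eef_rot'],degrees=True).as_matrix(); W[:3,3]=s['tcp_pos']; T=W@np.array(c['T_tool_cam'])
    f=210/np.tan(np.radians(c['vfov'])/2)
    c['K']=np.array([[f,0,c['cx']],[0,f,c['cy']],[0,0,1.]]); c['T']=T; c['s']=s
    if fn: cv2.imwrite('pics/'+fn,c['img'][...,::-1])
    return c
def pts(c,uv,z=None):
    uv=np.array(uv,float).reshape(-1,2)
    n=cv2.undistortPoints(uv.reshape(-1,1,2),c['K'],np.array(c['D'],float)).reshape(-1,2)
    d=np.c_[n,np.ones(len(n))]
    if z is None:
        zz=c['z_map'][uv[:,1].astype(int),uv[:,0].astype(int)]
        return (d*zz[:,None])@c['T'][:3,:3].T+c['T'][:3,3]
    w=d@c['T'][:3,:3].T; o=c['T'][:3,3]
    return o+w*((z-o[2])/w[:,2])[:,None]
def proj(c,P):
    Ti=np.linalg.inv(c['T']); rv=cv2.Rodrigues(Ti[:3,:3])[0]
    return cv2.projectPoints(np.array(P,float).reshape(-1,1,3),rv,Ti[:3,3],c['K'],np.array(c['D'],float))[0].reshape(-1,2)
def allpts(c):
    v,u=np.mgrid[0:420,0:560]; uv=np.c_[u.ravel(),v.ravel()]
    P=pts(c,uv).reshape(420,560,3); P[c['z_map']==0]=np.nan; return P
E
python3 - <<'E'
from h import *
print(r.get_state(), r.grip_depth)
for n in ['scene','side','wrist']:
    c=shot(n,n+'0.png'); print(n,c['T'].round(3).tolist(),c['vfov'],c['D'])
E
```

```text
{'time_s': 0.0, 'joints': array([ 1.65036719e+01,  2.05899693e+01,  6.33227513e-01, -2.02572223e-02,
       -7.01358868e+01, -1.65079033e+01]), 'qd': array([-0.06358182,  0.03120491, -0.0083951 , -0.02773634,  0.01350259,
       -0.00152012]), 'joint_torque': array([-8.00930356e-04, -5.82726967e+01,  2.93058443e+01,  6.99745238e+00,
        6.93249181e-03, -2.06530804e-04]), 'tcp_pos': array([ 6.74503452e-01, -6.62337948e-05,  2.25634655e-01]), 'eef_rot': array([ 1.79905778e+02, -8.06458656e-03, -9.00111234e+01]), 'contact_force': array([ 0.3170431 , -0.49209188,  0.15620733]), 'moment': array([ 0.03798757,  0.01511764, -0.02387728]), 'gripper_width': 0.08773889509533712} 0.0188
scene [[0.838, -0.432, 0.333, 0.094], [-0.546, -0.646, 0.533, -0.612], [-0.015, -0.629, -0.778, 0.995], [0.0, 0.0, 0.0, 1.0]] 42.28139168999211 [-0.1598985  0.         0.         0.         0.       ]
side [[0.972, -0.133, 0.195, 0.318], [-0.236, -0.476, 0.847, -0.758], [-0.02, -0.869, -0.494, 0.538], [0.0, 0.0, 0.0, 1.0]] 45.131525783094276 [-0.12669435  0.          0.          0.          0.        ]
wrist [[-1.0, 0.001, -0.002, 0.675], [0.001, 0.959, 0.282, -0.077], [0.002, 0.282, -0.959, 0.385], [0.0, 0.0, 0.0, 1.0]] 70.60545266638327 [-0.0169472  0.         0.         0.         0.       ]
```

View pics/scene0.png

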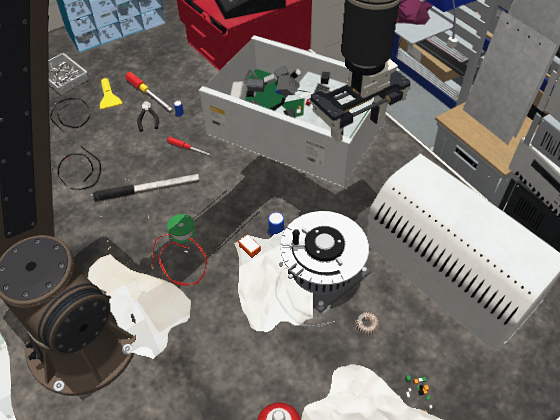

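View pics/side0.png

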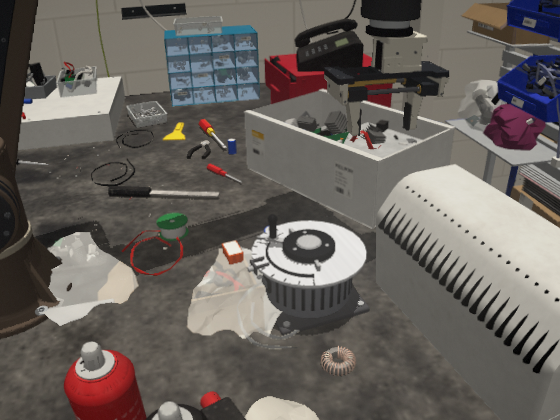

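View pics/wrist0.png

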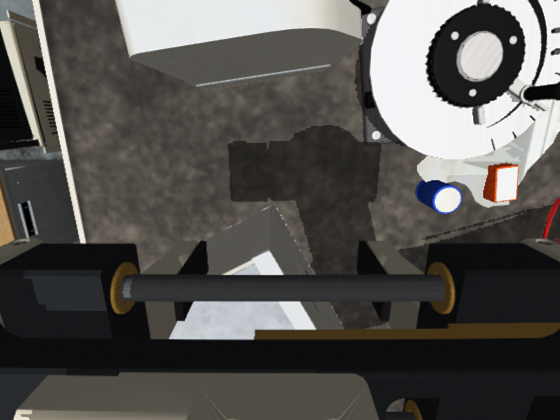

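The scene view shows the dial plate around (324,247), the post near (295,237), the blue capacitor at (276,222), the relay at (249,246) and the choke at (367,322). Next I'll enlarge the view and measure positions.

Run:
```python
from h import *
from scipy.optimize import least_squares
for n,box in [('scene',(220,190,400,350)),('side',(180,200,400,390)),('wrist',(340,0,560,240))]:
    c=shot(n); P=allpts(c)
    z=P[...,2]
    m=(abs(z-0.094)<0.004)&(P[...,0]>.3)&(P[...,0]<.8)&(P[...,1]<-.05)&(P[...,1]>-.5)
    img=c['img'].astype(int); w=m&(img.min(2)>150)
    q=P[w]; print(n,w.sum(),np.nanmedian(q,0),q.min(0),q.max(0))
    # rim fit by contour of mask hull
    mm=(abs(z-.094)<.006)&(np.hypot(P[...,0]-np.median(q[:,0]),P[...,1]-np.median(q[:,1]))<.12)
    if n!='wrist':
        hull=cv2.convexHull(np.argwhere(mm)[:,::-1].astype(np.int32)).reshape(-1,2)
        H=pts(c,hull,.094)
        s=least_squares(lambda p:np.hypot(H[:,0]-p[0],H[:,1]-p[1])-p[2],[q[:,0].mean(),q[:,1].mean(),.09],loss='soft_l1',f_scale=.001)
        print('circle',s.x)
    # post
    hm=(z>.118)&(z<.16)&(np.hypot(P[...,0]-np.median(q[:,0]),P[...,1]-np.median(q[:,1]))<.08)
    print('post',hm.sum(),np.median(P[hm],0) if hm.sum() else '')
    x0,y0,x1,y1=box; im=c['img'][y0:y1,x0:x1,::-1]
    k=3 if n!='wrist' else 2.4
    cv2.imwrite(f'pics/{n}1.png',cv2.resize(im,None,fx=k,fy=k,interpolation=cv2.INTER_CUBIC))
```

```text
scene 3139 [ 0.51208541 -0.14348763  0.09311671] [ 0.40507009 -0.21742318  0.090024  ] [ 0.59619675 -0.05005163  0.09799505]
circle [ 0.50717228 -0.12978857  0.0916284 ]
post 78 [ 0.45373836 -0.10125311  0.14133522]
side 3609 [ 0.51456587 -0.15821573  0.09431926] [ 0.40740974 -0.21988169  0.09170369] [ 0.59529204 -0.05003152  0.09741055]
circle [ 0.52198183 -0.13962497  0.1025134 ]
post 95 [ 0.458338   -0.10561731  0.13509949]
wrist 15298 [ 0.53734707 -0.11379533  0.09483114] [ 0.41843911 -0.17804306  0.09064323] [ 0.59592295 -0.05000404  0.09799487]
post 381 [ 0.46176347 -0.09967212  0.13340131]
```

View pics/scene1.png

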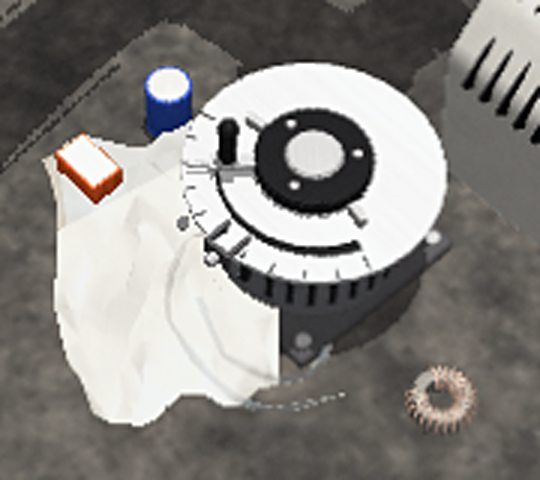

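View pics/side1.png

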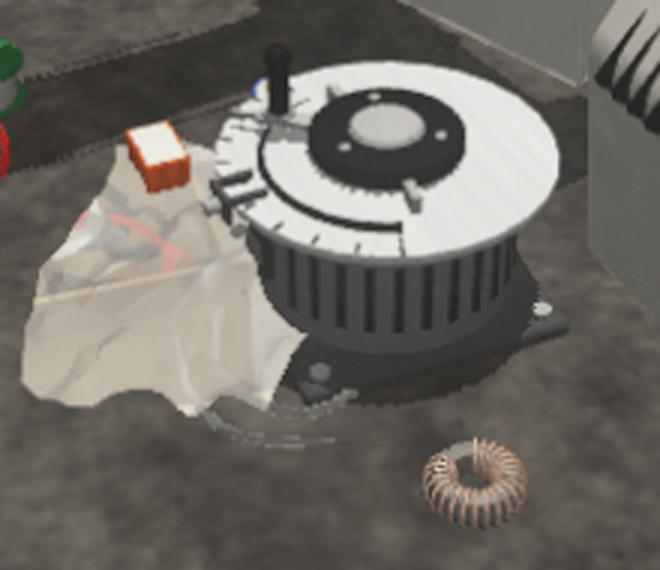

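```bash
cat > m.py <<'E'
from h import *
from scipy.optimize import least_squares
def circ(c,seed,box):
    # white plate: floodmask then boundary points fitting radius .09
    img=c['img'].astype(int); 
    ctr=np.array(seed)
    best=None
    g=cv2.GaussianBlur(c['img'],(0,0),.8).astype(float).mean(2)
    def edges(p):
        out=[]
        for a in np.radians(np.arange(-100,100,3)):  # far/right side mostly clean
            rr=np.linspace(.08,.10,41)
            P=np.c_[p[0]+rr*np.cos(a),p[1]+rr*np.sin(a),np.full(41,.094)]
            uv=proj(c,P).astype(np.float32)
            v=cv2.remap(g.astype(np.float32),uv[:,0].copy(),uv[:,1].copy(),cv2.INTER_LINEAR).ravel()
            d=np.diff(v); i=d.argmin()
            if d[i]<-4: out.append(P[i,:2])
        return np.array(out)
    p=ctr
    for _ in range(5):
        E=edges(p)
        s=least_squares(lambda q:np.hypot(E[:,0]-q[0],E[:,1]-q[1])-.09,p,loss='soft_l1',f_scale=.0007); p=s.x
    return p,len(E),np.abs(s.fun).mean()
E
python3 - <<'E'
from m import *
O={}
for n in ['scene','side']:
    c=shot(n); p=circ(c,(.508,-.13),None); print(n,p); O[n]=p[0]
    if n=='scene':
        px=lambda L:[(220+x/3,190+y/3) for x,y in L]
        D={'rim':[(182,160),(305,62),(447,155)],'pt':[(186,171),(205,170)],'prA':[(208,240),(228,224)],'prB':[(232,255),(249,236)],'stop0':[(255,125)],'stop1':[(357,215)]}
    else:
        px=lambda L:[(180+x/3,200+y/3) for x,y in L]
        D={'rim':[(215,155),(385,62),(560,160)],'pt':[(232,118),(268,124)],'prA':[(215,190),(250,175)],'prB':[(228,205),(265,188)],'stop0':[(333,90)],'stop1':[(412,190)]}
    for k,L in D.items():
        z={'rim':.094,'pt':.102,'prA':.099,'prB':.099,'stop0':.1,'stop1':.1}[k]
        P=pts(c,px(L),z); d=P[:,:2]-p[0]
        print(k,(np.hypot(*d.T)*1e3).round(1),np.degrees(np.arctan2(d[:,1],d[:,0])).round(1))
E
```

```text
scene (array([ 0.50455722, -0.12800935]), 67, np.float64(0.0006089222810334903))
rim [87.2 89.8 93.1] [142.9  56.7 -28.2]
pt [84.7 72. ] [152.7 153.1]
prA [93.  75.1] [-172.1 -172.6]
prB [91.  72.7] [-160.2 -160. ]
stop0 [48.] [107.4]
stop1 [51.5] [-90.8]
side (array([ 0.506495  , -0.12858524]), 67, np.float64(0.0006078063207257831))
rim [87.9 88.2 91.2] [168.5  73.2 -22.1]
pt [81.9 61.7] [152.6 154.1]
prA [95.3 74.6] [-167.8 -170.7]
prB [95.6 73.1] [-159.1 -160. ]
stop0 [55.3] [103.8]
stop1 [47.1] [-89.2]
```

The zero stop sits at about 106°, the pointer at about 153° and the clip gap at about 194° in world azimuth around an axis near (0.5055, -0.128). Next I'll check heights near the approach, then plan to straddle the post with a partly open jaw, so that the lever stays bounded in both directions.

Run:
```python
from h import *
for n in ['scene','side']:
    P=allpts(shot(n)).reshape(-1,3); P=P[~np.isnan(P[:,0])]
    print(n)
    for x in np.arange(.3,.85,.05):
        row=[]
        for y in np.arange(-.35,.15,.05):
            m=(abs(P[:,0]-x)<.025)&(abs(P[:,1]-y)<.025)
            row.append(int(P[m,2].max()*1000) if m.sum() else -1)
        print(round(x,2),row)
    m=(P[:,2]>.115)&(P[:,2]<.155)&(np.hypot(P[:,0]-.454,P[:,1]+.102)<.025)
    Q=P[m]; 
    for a in np.arange(.115,.155,.006):
        k=Q[(Q[:,2]>=a)&(Q[:,2]<a+.006)]
        if len(k): print(round(a,3),len(k),k.mean(0).round(4))
```

```text
scene
0.3 [22, 7, 8, 18, 23, 20, 6, 11, 15, 35]
0.35 [29, 7, 8, 20, 23, 32, 24, 20, 7, 34]
0.4 [28, 7, 11, 29, 101, 97, 37, 38, 17, 8]
0.45 [23, 6, 11, 100, 111, 151, 97, 53, 50, 10]
0.5 [7, 22, 21, 105, 114, 114, 102, 53, 52, 7]
0.55 [7, 12, 7, 98, 111, 111, 97, 5, 7, 8]
0.6 [8, 8, 144, 153, 165, 95, 336, 337, 336, 10]
0.65 [191, 195, 198, 204, 203, 203, 551, 546, 512, 159]
0.7 [207, 206, 206, 206, 207, 204, 544, 398, 156, 115]
0.75 [205, 207, 207, 205, 206, 204, 337, 389, 156, 155]
0.8 [206, 204, 205, -1, -1, -1, -1, 7, 7, 154]
0.115 11 [ 0.4526 -0.1014  0.1188]
0.121 9 [ 0.4533 -0.1016  0.1235]
0.127 14 [ 0.4534 -0.1014  0.1301]
0.133 6 [ 0.4518 -0.1021  0.1371]
0.139 23 [ 0.4546 -0.1005  0.1427]
0.145 20 [ 0.455  -0.0987  0.1465]
0.151 1 [ 0.454  -0.1016  0.1513]
side
0.3 [-1, 7, 6, 17, 22, 22, 6, 12, 13, 35]
0.35 [29, 7, 6, 19, 23, 30, 24, 20, 7, 33]
0.4 [29, 6, 13, 27, 100, 96, 34, 37, 16, 5]
0.45 [23, 7, 13, 96, 109, 150, 95, 52, 49, 5]
0.5 [6, 20, 20, 105, 113, 112, 103, 52, -1, 5]
0.55 [7, 18, 6, 97, 110, 109, 96, -1, -1, 5]
0.6 [6, 6, 145, 150, 159, 97, 336, 337, 336, 5]
0.65 [189, 195, 199, 201, 204, 203, 448, 446, 384, 157]
0.7 [205, 205, 205, 205, 205, 205, 448, 441, 309, 156]
0.75 [205, 205, 205, 205, 205, 205, 392, 392, 336, 155]
0.8 [204, 205, 204, 200, -1, -1, -1, -1, -1, 156]
0.115 23 [ 0.457  -0.1048  0.1176]
0.121 23 [ 0.4571 -0.1051  0.1239]
0.127 26 [ 0.4565 -0.1045  0.1298]
0.133 22 [ 0.4561 -0.1045  0.1355]
0.139 37 [ 0.4562 -0.1051  0.1422]
0.145 28 [ 0.4571 -0.1029  0.1472]
```

>>> {"method": "step_arm", "body": {"commands": [[[17,36,0],0],[[17,36,0],0],[[17,36,0],0],[[17,36,0],0],[[17,37,0],0],[[15,37,0],0],[[0,0,0],-10],[[0,0,0],-10],[[0,0,0],-10],[[0,0,0],-10],[[0,0,0],-10],[[0,0,0],-10],[[0,0,0],0],[[0,0,0],0]], "gripper": 0.59}}

```text
time_s: 2.25
tcp_pos: [0.457, -0.1, 0.2266]
eef_rot: [-180.0, -0.0, -30.2]
contact_force: [0.3, 0.3, -0.8]
gripper_width: 0.0361
```

Run:
```python
from h import *
s=r.get_state();print({k:np.round(s[k],4) for k in ['tcp_pos','eef_rot','contact_force','gripper_width','time_s']})
shot('wrist','w2.png');shot('side','s2.png')
```

```text
{'tcp_pos': array([ 0.457 , -0.1   ,  0.2266]), 'eef_rot': array([-1.799923e+02, -8.100000e-03, -3.022190e+01]), 'contact_force': array([ 0.2971,  0.3057, -0.7915]), 'gripper_width': np.float64(0.0361), 'time_s': np.float64(2.25)}
```

View pics/w2.png

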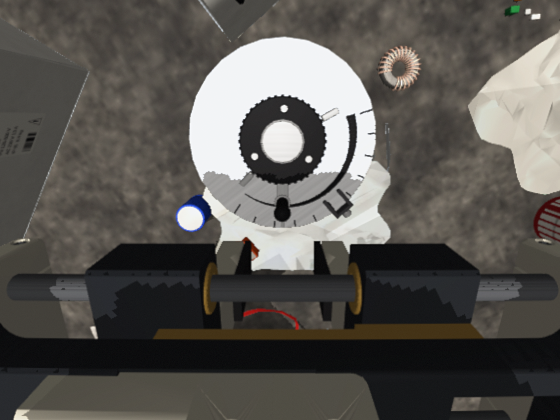

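View pics/s2.png

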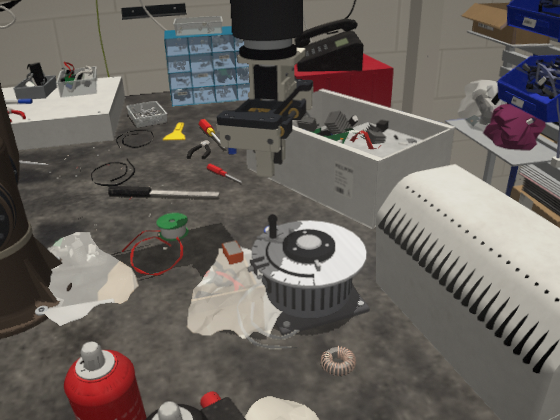

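The wrist view now shows the whole dial: axis at about (282,141), post ball at (282,203), clip at about (341,205), upper stop at (331,114). I'll zoom in and measure.

```bash
cat >> m.py <<'E'
def circw(c,p,z=.094):
    g=cv2.GaussianBlur(c['img'],(0,0),.8).astype(np.float32).mean(2)
    for _ in range(6):
        out=[]
        for a in np.radians(np.arange(-180,180,3)):
            rr=np.linspace(.078,.102,61)
            P=np.c_[p[0]+rr*np.cos(a),p[1]+rr*np.sin(a),np.full(61,z)]
            uv=proj(c,P).astype(np.float32)
            if uv[:,0].min()<1 or uv[:,0].max()>558 or uv[:,1].max()>225 or uv[:,1].min()<1: continue
            v=cv2.remap(g,uv[:,0].copy(),uv[:,1].copy(),cv2.INTER_LINEAR).ravel()
            d=np.diff(v); i=d.argmin()
            if d[i]<-4: out.append(P[i,:2])
        E=np.array(out)
        s=least_squares(lambda q:np.hypot(E[:,0]-q[0],E[:,1]-q[1])-.09,p,loss='soft_l1',f_scale=.0007); p=s.x
    return p,len(E),np.abs(s.fun).mean()
E
python3 - <<'E'
from m import *
c=shot('wrist'); p=circw(c,np.array([.5055,-.1283])); print(p)
im=c['img'][90:240,180:390,::-1]; cv2.imwrite('pics/w2z.png',cv2.resize(im,None,fx=3.8,fy=3.8,interpolation=cv2.INTER_CUBIC))
# rectified polar view: z=.1
A=np.arange(80,290,.35); RR=np.arange(.04,.1,.0004)
a,rr=np.meshgrid(np.radians(A),RR)
for z,n in((.099,'pol.png'),):
    P=np.c_[(p[0][0]+rr*np.cos(a)).ravel(),(p[0][1]+rr*np.sin(a)).ravel(),np.full(a.size,z)]
    uv=proj(c,P).astype(np.float32).reshape(*a.shape,2)
    im=cv2.remap(c['img'],uv[...,0].copy(),uv[...,1].copy(),cv2.INTER_CUBIC)[...,::-1]
    im=cv2.resize(im,None,fx=1.3,fy=2.5)
    for k in range(80,290,10):
        x=int((k-80)/.35*1.3); cv2.line(im,(x,0),(x,8),(0,0,255),1); cv2.putText(im,str(k),(x,20),0,.35,(0,0,255))
    cv2.imwrite('pics/'+n,im)
E
```

```text
(array([ 0.50589794, -0.12909344]), 89, np.float64(0.0011789927865965876))
```

View pics/w2z.png

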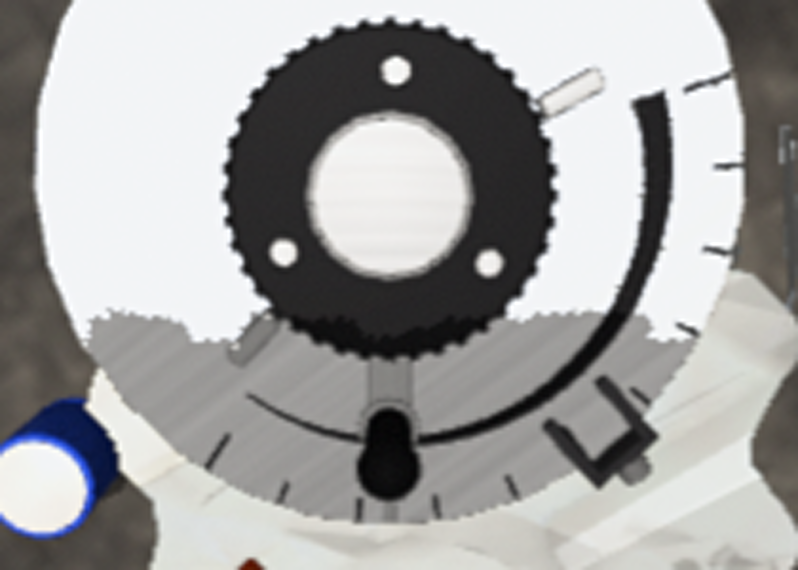

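View pics/pol.png

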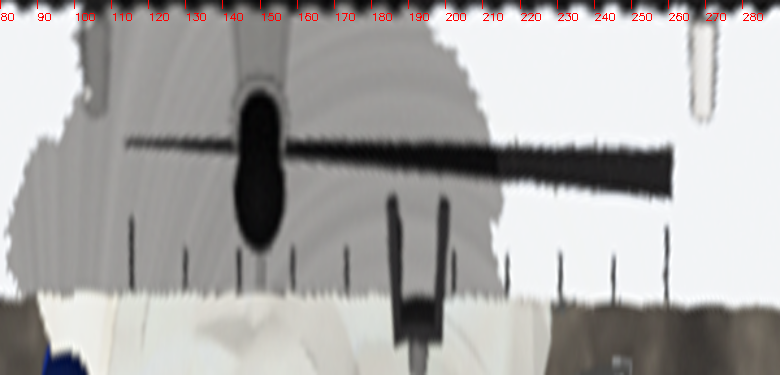

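The rectified polar view gives the zero mark at about 115.3°, the pointer at 150.3° and the gap middle at 192.4° (prongs at 187.6 and 197.2). The post is centred in the jaws, so I'll go down around it.

>>> {"method": "step_arm", "body": {"commands": [[[-1,0,15],0],[[0,0,15],0],[[0,0,15],0],[[0,0,15],0],[[0,0,15],0],[[0,0,15],0],[[0,0,10],0],[[0,0,8],0],[[0,0,0],0]]}}

```text
time_s: 3.52
tcp_pos: [0.4558, -0.0996, 0.1181]
eef_rot: [180.0, 0.0, -30.0]
contact_force: [-0.1, -0.2, 1.9]
gripper_width: 0.0357
```

Run:
```python
from m import *
s=r.get_state();print({k:np.round(s[k],4) for k in ['tcp_pos','eef_rot','contact_force','gripper_width','time_s']})
c=shot('side');cv2.imwrite('pics/s3.png',cv2.resize(c['img'][170:330,180:400,::-1],None,fx=3,fy=3))
c=shot('wrist','w3.png')
```

```text
{'tcp_pos': array([ 0.4558, -0.0996,  0.1181]), 'eef_rot': array([ 1.799609e+02,  4.380000e-02, -3.000300e+01]), 'contact_force': array([-0.1255, -0.1598,  1.8687]), 'gripper_width': np.float64(0.0357), 'time_s': np.float64(3.525)}
```

View pics/s3.png

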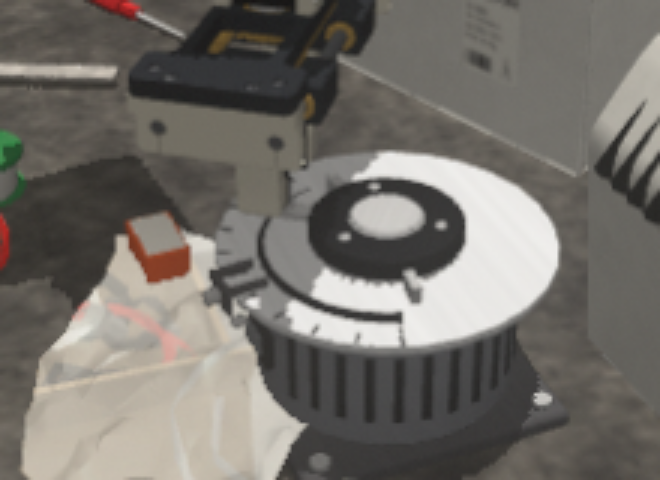

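View pics/w3.png

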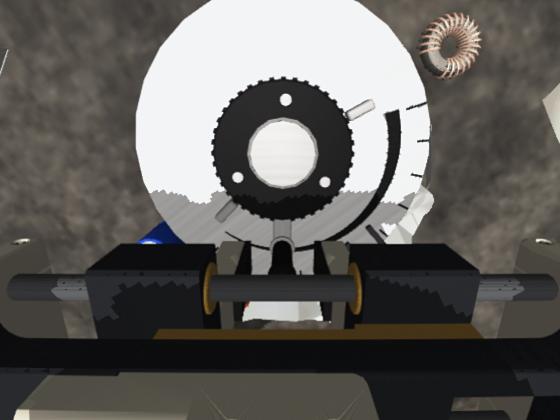

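>>> {"method": "step_arm", "body": {"commands": [[[0.14,-4.05,0],4],[[0.14,-4.05,0],4],[[0.07,-3.04,0],3],[[0.07,-3.04,0],3],[[0.07,-3.04,0],3],[[0.07,-3.04,0],3],[[0.07,-3.04,0],3],[[0.07,-3.04,0],3],[[0.07,-3.04,0],3],[[0.07,-3.04,0],3],[[0.07,-3.04,0],3],[[0.04,-2.03,0],2],[[0.04,-2.03,0],2],[[0,0,0],0]]}}

```text
time_s: 5.38
tcp_pos: [0.4858, -0.0742, 0.1187]
eef_rot: [-180.0, 0.0, -69.0]
contact_force: [-0.5, -0.0, 0.3]
gripper_width: 0.036
```

```bash
cat > pol.py <<'E'
from m import *
def pol(fn,p=(.5059,-.1291),lo=80,hi=290):
    c=shot('wrist',fn.replace('.png','_full.png'))
    A=np.arange(lo,hi,.35); RR=np.arange(.04,.1,.0004)
    a,rr=np.meshgrid(np.radians(A),RR)
    P=np.c_[(p[0]+rr*np.cos(a)).ravel(),(p[1]+rr*np.sin(a)).ravel(),np.full(a.size,.099)]
    uv=proj(c,P).astype(np.float32).reshape(*a.shape,2)
    im=cv2.remap(c['img'],uv[...,0].copy(),uv[...,1].copy(),cv2.INTER_CUBIC)[...,::-1]
    im=cv2.resize(im,None,fx=1.3,fy=2.5)
    for k in range(lo,hi,10):
        x=int((k-lo)/.35*1.3); cv2.line(im,(x,0),(x,8),(0,0,255),1); cv2.putText(im,str(k),(x,20),0,.35,(0,0,255))
    cv2.imwrite('pics/'+fn,im)
def st():
    s=r.get_state(); d=s['tcp_pos'][:2]-np.array([.5059,-.1291])
    print({k:np.round(s[k],3) for k in ['tcp_pos','eef_rot','contact_force','moment','gripper_width','time_s']},'r',np.hypot(*d)*1e3,'az',np.degrees(np.arctan2(d[1],d[0])))
E
python3 -c "
from pol import *
st(); pol('p4.png')"
```

```text
{'tcp_pos': array([ 0.486, -0.074,  0.119]), 'eef_rot': array([-1.79976e+02,  1.00000e-03, -6.90110e+01]), 'contact_force': array([-0.49 , -0.01 ,  0.282]), 'moment': array([-0.16 ,  0.238, -0.018]), 'gripper_width': np.float64(0.036), 'time_s': np.float64(5.375)} r 58.49550144915942 az 110.13791607240663
```

View pics/p4_full.png

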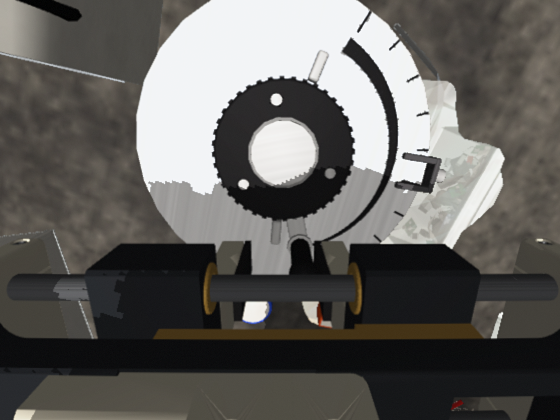

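The post rides on the right-hand pad at (303,245), and the lever is just short of the zero stop pin at (276,230). I'll creep on.

>>> {"method": "step_arm", "body": {"commands": [[[0.02,-1.01,0],1],[[0.02,-1.01,0],1],[[0.02,-1.01,0],1],[[0.02,-1.01,0],1],[[0,0,0],0]]}}

```text
time_s: 6.05
tcp_pos: [0.4895, -0.073, 0.1185]
eef_rot: [-180.0, 0.0, -73.0]
contact_force: [-0.7, -0.2, 0.2]
gripper_width: 0.0358
```

>>> {"method": "step_arm", "body": {"commands": [[[0.01,-0.5,0],0.5],[[0.01,-0.5,0],0.5],[[0,0,0],0]]}}

```text
time_s: 6.42
tcp_pos: [0.4904, -0.0727, 0.1185]
eef_rot: [-180.0, 0.0, -74.0]
contact_force: [-1.2, 0.5, -0.3]
gripper_width: 0.0359
```

>>> {"method": "step_arm", "body": {"commands": [[[0.01,-0.5,0],0.5],[[0.01,-0.5,0],0.5],[[0,0,0],0]]}}

```text
time_s: 6.8
tcp_pos: [0.4913, -0.0725, 0.1185]
eef_rot: [180.0, 0.0, -75.0]
contact_force: [-1.8, -0.3, 1.4]
gripper_width: 0.0359
```

```bash
python3 -c "
from pol import *
st(); pol('p5.png')"
```

```text
{'tcp_pos': array([ 0.491, -0.073,  0.119]), 'eef_rot': array([ 1.79994e+02,  1.00000e-03, -7.50150e+01]), 'contact_force': array([-1.819, -0.272,  1.383]), 'moment': array([-0.254,  0.538, -0.003]), 'gripper_width': np.float64(0.036), 'time_s': np.float64(6.8)} r 58.44456260246779 az 104.49090623538264
```

View pics/p5_full.png

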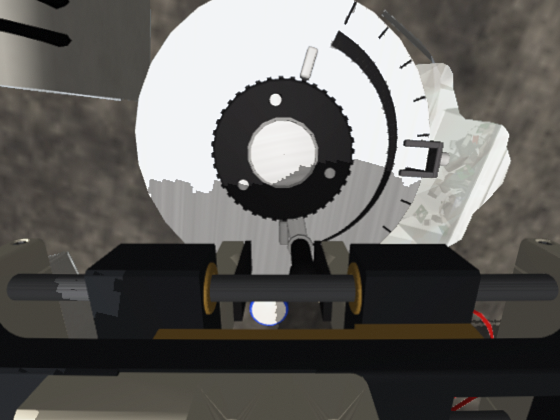

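>>> {"method": "step_arm", "body": {"commands": [[[0.01,-0.5,0],0.5],[[0,0,0],0]]}}

```text
time_s: 7.1
tcp_pos: [0.4914, -0.0725, 0.1185]
eef_rot: [180.0, -0.0, -75.5]
contact_force: [-2.5, -0.8, 1.3]
gripper_width: 0.0359
```

>>> {"method": "step_arm", "body": {"commands": [[[0.01,-0.5,0],0.5],[[0,0,0],0]]}}

```text
time_s: 7.35
tcp_pos: [0.4916, -0.0726, 0.1184]
eef_rot: [179.9, -0.0, -76.0]
contact_force: [-4.2, -3.5, 2.0]
gripper_width: 0.0357
```

>>> {"method": "step_arm", "body": {"commands": [[[0.01,-0.5,0],0.5],[[0,0,0],0]]}}

```text
time_s: 7.6
tcp_pos: [0.4917, -0.0727, 0.1184]
eef_rot: [179.9, -0.0, -76.5]
contact_force: [-5.7, -3.5, 4.5]
gripper_width: 0.036
```

```bash
python3 -c "
from pol import *
st(); pol('p6.png')"
```

```text
{'tcp_pos': array([ 0.492, -0.073,  0.118]), 'eef_rot': array([ 1.7987e+02, -1.6000e-02, -7.6536e+01]), 'contact_force': array([-5.705, -3.488,  4.518]), 'moment': array([-1.268,  1.884,  0.072]), 'gripper_width': np.float64(0.036), 'time_s': np.float64(7.6)} r 58.16326252107078 az 104.13067682131569
```

View pics/p6_full.png

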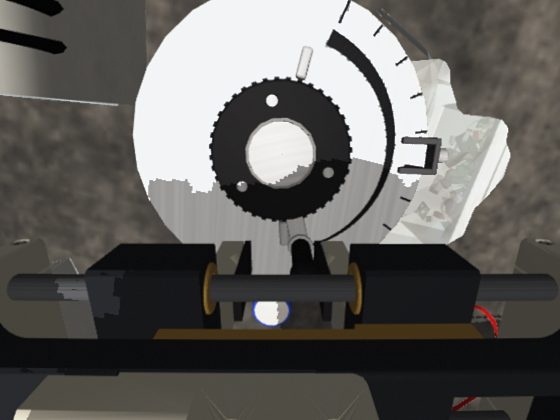

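>>> {"method": "step_arm", "body": {"commands": [[[0.01,-0.5,0],0.5],[[0,0,0],0],[[0,0,0],0]]}}

```text
time_s: 8.02
tcp_pos: [0.4918, -0.0728, 0.1183]
eef_rot: [179.8, -0.0, -77.0]
contact_force: [-7.0, -5.2, 3.7]
gripper_width: 0.0361
```

```bash
python3 -c "
from pol import *
st(); c=shot('wrist'); print(circw(c,np.array([.5059,-.1291])))
c=shot('side');print(circ(c,(.506,-.128),None)); c=shot('scene');print(circ(c,(.506,-.128),None))"
```

```text
{'tcp_pos': array([ 0.492, -0.073,  0.118]), 'eef_rot': array([ 1.79828e+02, -2.20000e-02, -7.70340e+01]), 'contact_force': array([-7.011, -5.189,  3.688]), 'moment': array([-1.553,  2.176,  0.025]), 'gripper_width': np.float64(0.036), 'time_s': np.float64(8.025)} r 58.04226897008789 az 104.0798312842699
(array([ 0.50612926, -0.12863964]), 51, np.float64(0.0016365857690866224))
(array([ 0.50629472, -0.12900988]), 46, np.float64(0.0005808291096699439))
(array([ 0.50466494, -0.12773385]), 54, np.float64(0.000628963830506809))
```

The lever is blocked firmly at the zero stop: about 9 N reaction with hardly any tip motion, and the transformer has not moved. Now I'll push the other way, counterclockwise.

>>> {"method": "step_arm", "body": {"commands": [[[0.02,1.01,0],-1],[[0.02,1.01,0],-1],[[0.07,3.04,0],-3],[[0.07,3.04,0],-3],[[0.07,3.04,0],-3],[[0.07,3.04,0],-3],[[0.07,3.04,0],-3],[[0.07,3.04,0],-3],[[0.04,2.03,0],-2],[[0.04,2.03,0],-2],[[0.04,2.03,0],-2],[[0.07,3.04,0],-3],[[0.07,3.04,0],-3],[[0.07,3.04,0],-3],[[0.07,3.04,0],-3],[[0.07,3.04,0],-3],[[0.07,3.04,0],-3],[[0.07,3.04,0],-3],[[0.07,3.04,0],-3],[[0,0,0],0]]}}

```text
time_s: 10.68
tcp_pos: [0.4546, -0.1022, 0.1187]
eef_rot: [-180.0, -0.0, -27.0]
contact_force: [-0.5, 0.0, 1.1]
gripper_width: 0.0358
```

```bash
python3 -c "
from pol import *
st(); pol('p7.png')"
```

```text
{'tcp_pos': array([ 0.455, -0.102,  0.119]), 'eef_rot': array([-1.79981e+02, -1.60000e-02, -2.69930e+01]), 'contact_force': array([-0.526,  0.045,  1.068]), 'moment': array([ 0.257, -0.021, -0.   ]), 'gripper_width': np.float64(0.036), 'time_s': np.float64(10.675)} r 57.934955078635504 az 152.30999858773487
```

View pics/p7_full.png

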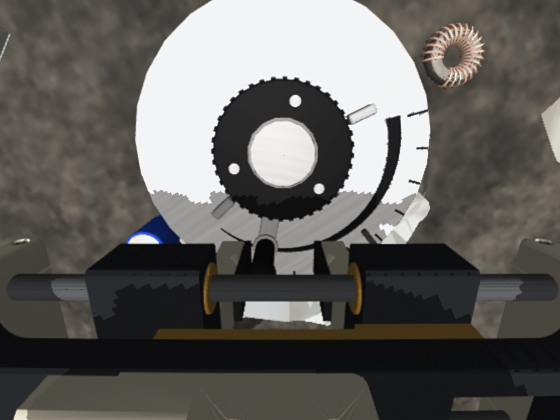

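The post now rides on the left pad at (265,245). Lever is at about 140°, and I'll continue about 40°.

>>> {"method": "step_arm", "body": {"commands": [[[0.07,3.04,0],-3],[[0.07,3.04,0],-3],[[0.07,3.04,0],-3],[[0.07,3.04,0],-3],[[0.07,3.04,0],-3],[[0.07,3.04,0],-3],[[0.07,3.04,0],-3],[[0.07,3.04,0],-3],[[0.07,3.04,0],-3],[[0.07,3.04,0],-3],[[0.07,3.04,0],-3],[[0.04,2.03,0],-2],[[0.04,2.03,0],-2],[[0.02,1.01,0],-1],[[0.02,1.01,0],-1],[[0,0,0],0]]}}

```text
time_s: 12.72
tcp_pos: [0.4493, -0.1406, 0.1185]
eef_rot: [180.0, 0.0, 12.0]
contact_force: [0.3, 0.8, 0.6]
gripper_width: 0.0362
```

```bash
python3 -c "
from pol import *
st(); pol('p8.png')
c=shot('side');cv2.imwrite('pics/s8.png',cv2.resize(c['img'][170:330,180:400,::-1],None,fx=3,fy=3))
c=shot('scene');cv2.imwrite('pics/c8.png',cv2.resize(c['img'][190:320,220:400,::-1],None,fx=4,fy=4))"
```

```text
{'tcp_pos': array([ 0.449, -0.141,  0.119]), 'eef_rot': array([1.8000e+02, 5.0000e-03, 1.1984e+01]), 'contact_force': array([0.251, 0.769, 0.631]), 'moment': array([0.249, 0.05 , 0.025]), 'gripper_width': np.float64(0.036), 'time_s': np.float64(12.725)} r 57.719284026287134 az -168.4706950250133
```

View pics/p8_full.png

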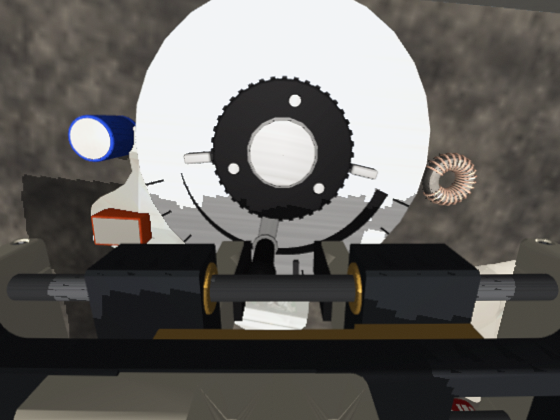

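View pics/s8.png

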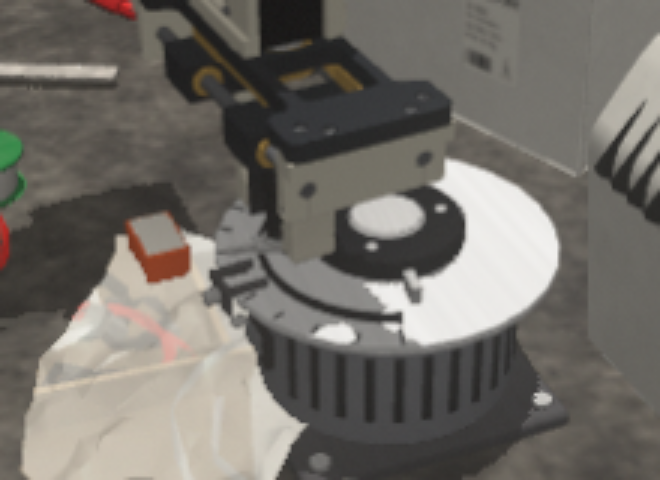

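View pics/c8.png

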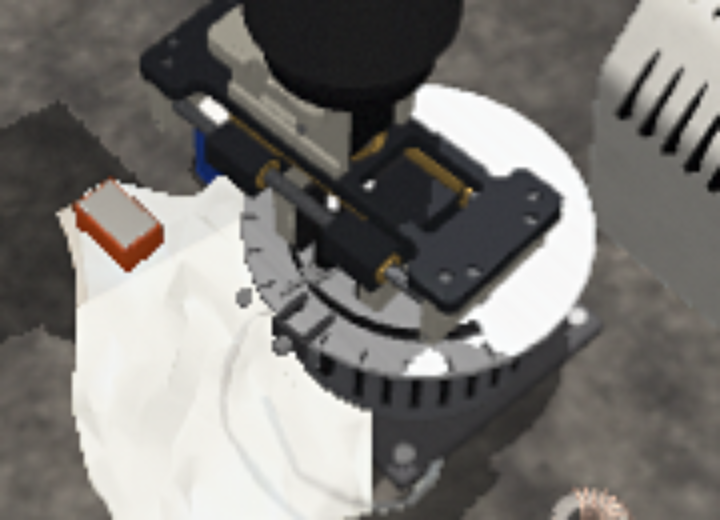

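The lever is at about 180°, with the pointer just short of the near prong. I'll go 9° more, back the pad off, and lift for a clear measurement.

>>> {"method": "step_arm", "body": {"commands": [[[0.04,2.03,0],-2],[[0.04,2.03,0],-2],[[0.04,2.03,0],-2],[[0.02,1.01,0],-1],[[0.02,1.01,0],-1],[[0.02,1.01,0],-1],[[0,0,0],0],[[0,-4,0],0],[[0,-4,0],0],[[0,-4,0],0],[[0,0,0],0],[[0,0,-15],0],[[0,0,-15],0],[[0,0,-20],0],[[0,0,-20],0],[[0,0,-20],0],[[0,0,-18],0],[[0,0,0],0],[[0,0,0],0]]}}

```text
time_s: 15.25
tcp_pos: [0.4473, -0.1381, 0.2259]
eef_rot: [-180.0, 0.0, 21.0]
contact_force: [-0.2, -0.7, -0.4]
gripper_width: 0.036
```

```bash
python3 -c "
from pol import *
st(); pol('p9.png'); c=shot('wrist'); print(circw(c,np.array([.5059,-.1291])))"
```

```text
{'tcp_pos': array([ 0.447, -0.138,  0.226]), 'eef_rot': array([-1.79974e+02,  3.10000e-02,  2.09930e+01]), 'contact_force': array([-0.177, -0.744, -0.424]), 'moment': array([-0.115,  0.034, -0.04 ]), 'gripper_width': np.float64(0.036), 'time_s': np.float64(15.25)} r 59.26592500340116 az -171.3113350105009
(array([ 0.50593177, -0.12947632]), 83, np.float64(0.0011754190314457757))
```

View pics/p9_full.png

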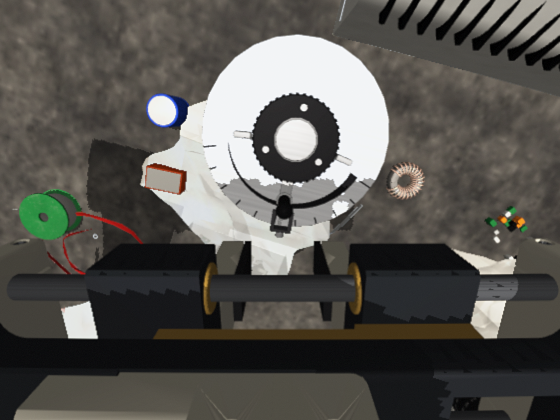

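View pics/p9.png

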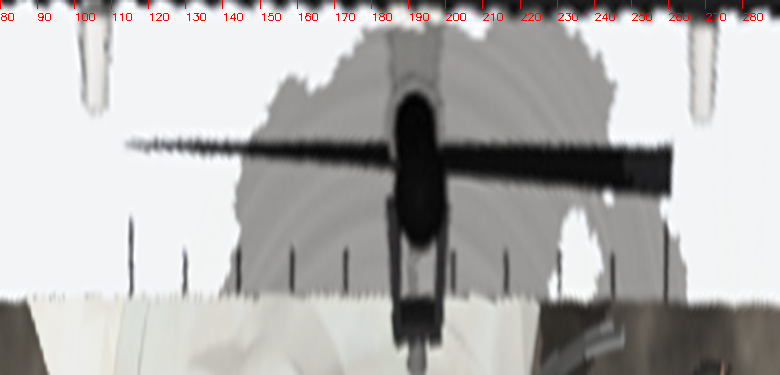

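The pointer already stands between the prongs, with the post ball at (285,204) in the full view. I'll zoom in to measure the centring.

```bash
python3 -c "
from pol import *
c=shot('wrist')
cv2.imwrite('pics/z9.png',cv2.resize(c['img'][185:250,250:330,::-1],None,fx=9,fy=9,interpolation=cv2.INTER_CUBIC))
p=(.5059,-.1293)
A=np.arange(182,203,.25)
g=cv2.cvtColor(c['img'],cv2.COLOR_RGB2GRAY).astype(np.float32)
for z,rr in((.099,.078),(.099,.080),(.099,.082),(.102,.080),(.102,.083),(.099,.084)):
    a=np.radians(A);uv=proj(c,np.c_[p[0]+rr*np.cos(a),p[1]+rr*np.sin(a),np.full(a.size,z)]).astype(np.float32)
    print(z,rr,cv2.remap(g,uv[:,0].copy(),uv[:,1].copy(),1).ravel().astype(int))
"
```

```text
0.099 0.078 [158 158 158 158 157 149 140 131 113  90  69  59  53  48  45  44  44  42
  41  39  44  56  73  87  99 114 117 102  84  70  55  41  29  26  22  19
  17  15  13  12  11  11  11  11  10   9   9   9  10  12  14  16  20  24
  31  38  46  51  57  59  57  54  50  48  45  42  43  44  46  51  55  63
  81 100 117 132 148 159 159 159 159 158 158 157]
0.099 0.08 [154 155 155 155 155 155 153 143 132 120  96  74  53  50  47  44  43  42
  41  46  54  63  83 105 125 137 147 155 150 145 140 130 120 111 106 102
  98  94  91  90  89  92  92  96  97  99  97  94  96  98 100 106 115 124
 133 143 151 149 140 131 112  89  66  58  51  45  45  46  46  55  65  75
  89 104 118 119 121 121 119 116 117 127 138 146]
0.099 0.082 [155 155 155 156 156 155 151 146 136 121 106  90  73  56  47  45  43  42
  40  39  49  65  82 102 123 143 149 150 150 146 142 138 137 137 136 131
 127 126 130 134 139 145 152 155 156 156 156 156 156 156 156 156 156 156
 156 154 153 151 137 124 108  86  65  50  47  45  44  46  47  58  74  89
 101 114 126 114 101  89  83  77  79  99 121 136]
0.102 0.08 [154 154 155 155 155 154 152
[... 321 characters left out ...]
.083 [158 158 158 159 159 159 157 150 142 130 110  90  72  60  50  45  44  43
  45  50  56  74  96 118 133 146 158 154 150 144 136 128 123 123 123 123
 122 121 125 130 136 144 151 158 159 159 160 160 160 159 159 159 159 159
 159 154 148 142 123 105  87  71  56  47  46  44  47  51  56  72  92 111
 122 132 136 119 101  89  82  76  86 108 128 139]
0.099 0.084 [158 158 158 159 159 159 158 153 146 137 120  99  77  65  55  46  44  43
  43  47  52  64  85 107 125 141 154 156 151 147 139 131 122 123 123 123
 122 121 122 128 134 141 148 155 159 159 160 160 159 159 159 159 159 159
 159 156 151 145 131 112  94  77  62  47  46  45  45  49  54  65  85 104
 118 128 139 125 107  91  84  78  81 101 122 136]
```

View pics/z9.png

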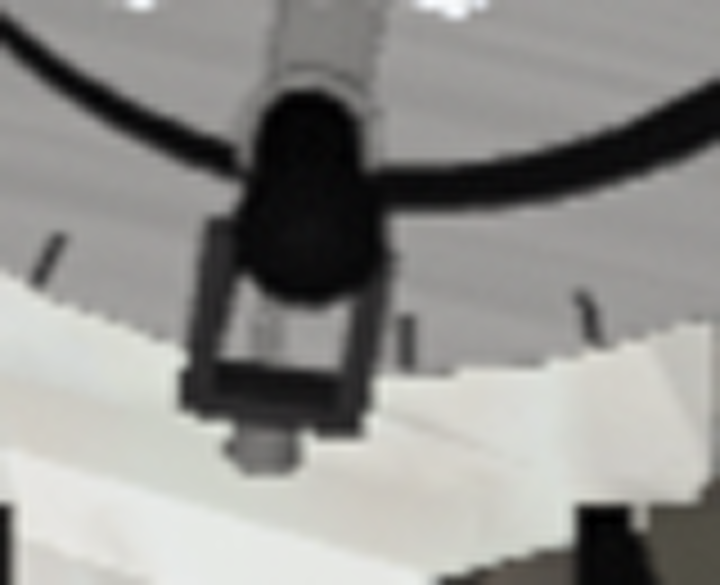

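The gap middle is at about 192.0° and the pointer at about 190.8°, so it is inside but 1.8 mm low. I'll retrace the same path and nudge 1.2° further.

>>> {"method": "step_arm", "body": {"commands": [[[0,0,18],0],[[0,0,20],0],[[0,0,20],0],[[0,0,20],0],[[0,0,15],0],[[0,0,15],0],[[0,0,0],0],[[0,4,0],0],[[0,4,0],0],[[0,3,0],0],[[0,1,0],0],[[0,0,0],0],[[0,0.6,0],-0.6],[[0,0.6,0],-0.6],[[0,0,0],0],[[0,0,0],0]]}}

```text
time_s: 17.4
tcp_pos: [0.4525, -0.1504, 0.1186]
eef_rot: [-180.0, -0.0, 22.2]
contact_force: [-0.2, 0.7, 1.2]
gripper_width: 0.0361
```

>>> {"method": "step_arm", "body": {"commands": [[[0,-4,0],0],[[0,-4,0],0],[[0,-4,0],0],[[0,0,0],0],[[0,0,-15],0],[[0,0,-15],0],[[0,0,-20],0],[[0,0,-20],0],[[0,0,-20],0],[[0,0,-18],0],[[0,0,0],0],[[0,0,0],0]]}}

```text
time_s: 18.9
tcp_pos: [0.4475, -0.1393, 0.2259]
eef_rot: [-180.0, 0.0, 22.2]
contact_force: [-1.1, -0.2, 0.7]
gripper_width: 0.0359
```

```bash
python3 -c "
from pol import *
st(); c=shot('wrist','w10.png'); print(circw(c,np.array([.5059,-.1291])))
cv2.imwrite('pics/z10.png',cv2.resize(c['img'][185:250,250:330,::-1],None,fx=9,fy=9,interpolation=cv2.INTER_CUBIC))
p=(.5059,-.1293)
A=np.arange(182,203,.25)
g=cv2.cvtColor(c['img'],cv2.COLOR_RGB2GRAY).astype(np.float32)
for z,rr in((.102,.082),(.102,.083),(.099,.084)):
    a=np.radians(A);uv=proj(c,np.c_[p[0]+rr*np.cos(a),p[1]+rr*np.sin(a),np.full(a.size,z)]).astype(np.float32)
    print(z,rr,cv2.remap(g,uv[:,0].copy(),uv[:,1].copy(),1).ravel().astype(int))
c=shot('side');print(circ(c,(.506,-.128),None));cv2.imwrite('pics/s10.png',cv2.resize(c['img'][170:330,180:400,::-1],None,fx=3,fy=3))
"
```

```text
{'tcp_pos': array([ 0.448, -0.139,  0.226]), 'eef_rot': array([-1.79972e+02,  2.80000e-02,  2.21900e+01]), 'contact_force': array([-1.096, -0.248,  0.708]), 'moment': array([-0.154, -0.027,  0.035]), 'gripper_width': np.float64(0.036), 'time_s': np.float64(18.9)} r 59.239691298025654 az -170.1241017267766
(array([ 0.50590699, -0.12958579]), 85, np.float64(0.0010857031995532428))
0.102 0.082 [157 157 157 157 157 157 157 153 142 131 116  92  69  53  49  46  43  42
  41  47  60  75  95 116 137 147 153 158 158 158 158 153 147 141 134 126
 120 120 121 122 123 123 126 131 137 142 149 155 157 158 158 158 158 157
 157 158 156 146 135 119  95  71  56  51  46  45  46  48  61  77  94 111
 128 142 134 127 113  93  72  71  89 107 124 138]
0.102 0.083 [158 158 158 158 159 158 156 153 145 130 114  95  75  57  48  46  44  43
  43  43  58  78  98 118 139 158 159 159 160 160 159 157 151 144 137 128
 118 116 119 121 123 125 126 132 137 142 149 155 159 159 159 159 159 159
 159 158 157 146 133 120  93  69  49  47  45  45  48  51  65  86 105 121
 139 155 142 131 115  93  69  66  85 106 122 137]
0.099 0.084 [158 158 158 158 159 159 157 154 151 138 122 105  85  66  49  47  45  43
  43  43  49  68  88 108 129 149 158 159 160 160 159 159 153 147 141 131
 122 115 118 120 122 124 126 129 134 140 146 152 158 159 159 159 159 159
 159 158 157 151 138 126 103  79  55  48  46  44  47  50  58  78  97 115
 133 149 146 135 122 101  77  59  80  99 118 132]
(array([ 0.50640159, -0.12892575]), 66, np.float64(0.0008485771905222633))
```

View pics/z10.png

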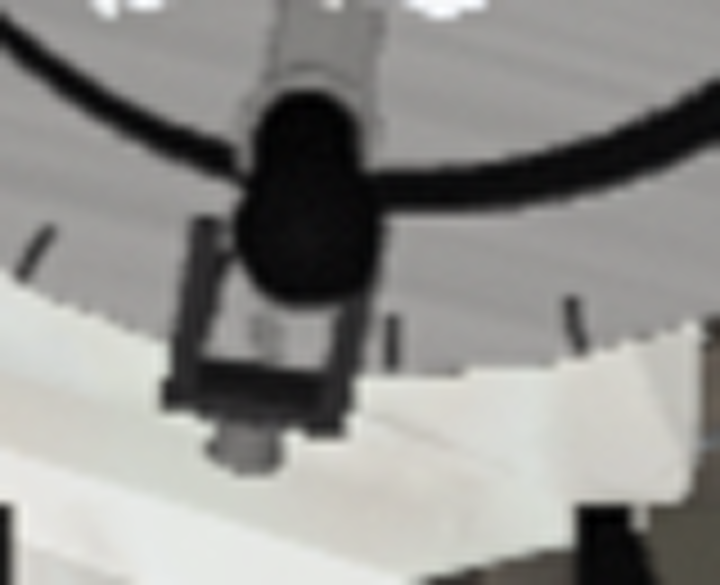

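View pics/s10.png

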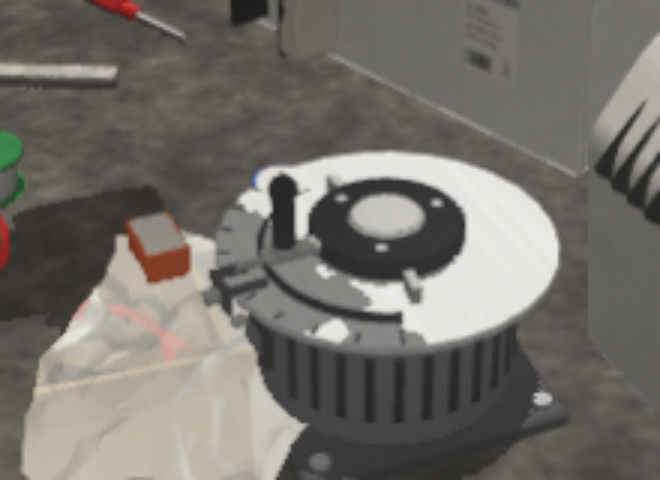

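The pointer is at about 191.9° with the gap middle at about 192.0°, so it is centred. The arm is clear and the capacitor, relay and choke are undisturbed, so I'm handing in.

```bash
python3 -c "
from plant import close_job
print(close_job())"
```

```text
the job is handed in; nothing more can be done
None
```

The lever is back from the zero stop and its pointer now stands centred in the set-point clip's gap. I handed the job in at about 19 s with the gripper clear, some 80 mm above the post.

- **Zero stop:** With the jaws partly open around the post, I pushed the lever clockwise until it was blocked. The reaction was about 9 N with almost no further fingertip movement, and the contact angle matched the zero mark to within about 1°. I did not lift off there to check the zero position by eye.
- **Set-point:** I pushed the lever counterclockwise into the gap. The first look showed the pointer about 1.8 mm low of centre, so I nudged it on 1.2°. The final wrist picture puts the pointer at about 191.9° and the gap middle at about 192.0°. It never ran past the clip.
- **Surroundings:** Successive fits of the plate centre agreed to about 0.5 mm, so the transformer did not move. The clip did not move relative to the scale marks within what the pictures resolve, about half a degree. The capacitor, relay and choke look where they were; I did not re-measure them.
- **Disagreement:** In the first pictures the scene and side cameras put the angles 2–3° higher than the wrist camera did, apparently a calibration offset between the cameras. The angle between pointer and clip agreed to about 1°, and I relied on that.

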